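Fit the opal window into the egg candling lamp

TASK

Slide the loose white opal-glass disc across the lamp's metal top plate, without lifting it off the plate, until it drops fully into the round pocket and lies flat. Then turn the knurled thumbscrew clockwise, letting go and regripping as often as needed, until it is screwed fully down so that its clip keeps the disc in. Leave the bottle, the tube block and the tip box where they stand.

Things in the scene. Friction and masses are not known exactly. Their poses are not given: they have to be found in the camera images.
- lamp: Fixed egg-candling lamp: a white flat housing with a bare aluminium top plate, plate 140 mm (its x) by 240 mm (its y), plate top 45 mm above the work surface. Origin under its centre on the work surface; the position and yaw vary. The pocket lies 30 mm from the origin along +y, the thumbscrew 92 mm along +y, the disc starts on the -y half. Nothing else stands up from the plate.
- disc_center (a point): Loose disc of white opal glass, 48 mm diameter, 8 mm thick, about 36 g, lying flat on the plate (its centre then 4 mm above the plate). This point is its centre, half-way up. It can be gripped across its diameter with the finger ends just above the plate; gripped so, it drops only when let go.
- pocket (a point): Centre of the pocket's mouth, level with the plate top; z up, axes parallel to the lamp's. Round flat-bottomed pocket, 52 mm diameter, 4 mm deep, with a black round spot in its floor. A seated disc has its centre at this height and stands 4 mm proud of the plate. The clip overhangs the pocket's +y edge, so grip the disc across the lamp's x to keep clear of it.
- knob_grip (a point): Dark steel knurled thumbscrew knob, upright, 30 mm diameter, 30 mm tall. This point is on its axis, 10 mm below its top. When fully down it is 30.7 mm above the plate top, and 8.3 mm higher when fully up (1.5 mm of travel per rad). It carries a 4 mm thick, 20 mm wide steel clip right under it (clip top 22 mm below this point) that does not turn but goes up and down with the knob, reaching 44 mm from the screw axis towards the pocket; keep the finger ends above the clip.
- screw (a joint): Turn of the thumbscrew in rad: 0 fully up, 5.5 fully down at its stop; grows clockwise seen from above. Starts between 0 and 1.0; the clip is then at least 11 mm above the plate, so the disc passes under it. It stays where it is left and turns with about 0.05 N m. With the disc seated it can be screwed fully down, the clip then lying just over the disc; a disc that is not in the pocket blocks it.
- bottle_mid (a point): Bystander: clear glass bottle with a blue cap, 72 mm diameter, 150 mm tall, loose. Point: its centre, half-way up.
- block_mid (a point): Bystander: grey tube block, 80 by 110 by 40 mm, loose. Point: its centre, half-way up.
- tips_mid (a point): Bystander: blue box of white pipette tips, 85 by 120 by 62 mm, loose. Point: near its centre, 27 mm above its underside.

How it is judged:
By the outcome, as a careful person would: the job done as asked, in the order asked, and still so for the second after the job is handed in, with the robot touching nothing.
It also fails if it takes over 61 s, if anything falls off the work surface, if the arm or the gripper's body presses on something with over 40 N, if the wrist force passes 120 N, or if a joint passes its speed limit or range.

ROBOT

A 6-joint arm with a two-finger parallel gripper is mounted at the origin on the work surface. World frame = base frame: x ahead of the robot, y to its left, z up, the work surface at z = 0. Lengths are in mm, angles in rad, forces in N, time in s.
With the tool pointing down it reaches from about 350 to 875 mm from the base axis. Payload 4.2 kg.
Tool frame: the origin (TCP) lies at the very end of the fingers, on their centre line; the grasp point (between the pads) lies 19 mm behind it (arm.grasp_offset is the distance from the TCP to the grasp point, in mm); z points along the fingers, y is the direction in which the jaws open and shut (so a half turn about z gives the same grasp; the last joint's range is limited). The gripper opens to 85 mm and grips with 20 to 120 N. Pads are 22 mm wide; open, the fingers measure 114 mm over their backs; the gripper's body (76 mm by 85 mm) begins 54 mm behind the grasp point. The pads swing forward as they close: fully open they stand 13 mm farther back than shut.
Start: joints at [1.413, 0.385, 0.008, 0, -1.194, -0.259], TCP at [252.989, 571.485, 231.312] pointing down, gripper open.
Joint ranges: [-3.14, 3.14], [-1.21, 2.06], [-1.07, 1.41], [-3.16, 2.05], [-2.99, -0.16], [-3.1, 3.1]. Speed limits (rad/s): [2.79, 2.79, 3.14, 3.14, 3.14, 3.14].

INTERFACE

Orientations are given as a unit quaternion [x, y, z, w].
In Python, from bench import arm gives the robot as it stands.
- The arm moves only by the tool arm_command, never from a script. Its argument "commands" is one flat list of numbers, 4 for each row, row after row: the shift along the tool's x, y, z in m, then the turn about the tool's z in degrees. In form: [tx, ty, tz, roll, tx, ty, tz, roll, ...]. A call has exactly 5 rows; each row shifts and turns the pose as measured when the row begins, along the tool's axes as they then stand; what a row does not reach is not made up. A row lasts 1/10 s, in which the tool goes at most 50 mm and 8.59 degrees, less where a joint would pass 70% of its speed; a pose out of reach is approached as far as the arm can. A call with a gripper value outside its range is refused whole. "jaw" is the opening, from 0 (shut) to 1 (fully open), set as the call begins (left out, the last holds). The fingers move at their own pace and stop on an object; the grip force is fixed at half the most. Time passes only in rows, so rows that do not move let the fingers close, or fill a call up. It gives the time, the measured TCP pose, the force and the opening at its end, in the units of the state.
- arm.read_state(): the state, without advancing time (a new reading comes with each control period).
- arm.get_image(name): name is "side" or "top" or "wrist"; returns the picture (420x560x3 uint8, red, green, blue); there is no depth.
- arm.camera_info(name): a dict with "camera_matrix" (3x3 intrinsics, pixels), "world_from_camera" (4x4, takes a point from camera to world coordinates). Camera axes: x right, y down, z forward; pixel columns grow to the right and rows downward; lengths in mm; the calibration is good to about 2 mm. A picture is of the moment at which its call begins: read the wrist's pose just before it. camera_info takes no time and is no camera call; for the wrist camera it gives the pose at the moment of the call.
- arm.job_done(): hands the job in, once; it reports no verdict.
Trained networks look in the newest picture that a camera, given by its name, has taken for a name from the list of things; names that differ only in an ending like _2 or _b are one class to them, and where a whole thing is asked for, a point or a joint stands for the part that bears it (a point fixed in the world has none). Each returns a list of dicts, best first, with "confidence" (0 to 1); they miss things now and then, are a little off and sometimes report something else, mostly with a low value. They report only what shows in the picture. A call takes as long as a camera call.
- arm.regions_of(camera, target): "mask" (420x560 bool, what is visible of it).
- arm.place_of(camera, target): "centre" ([x, y, z] in mm, in the coordinates of the camera as it stood for that picture, good to about 4 mm: a listed point, or the origin of a listed thing).
The state is a dict: "clock": time; "joints": joint angles; "joint_vel": joint speeds; "joint_efforts": joint torques, N m; "position": TCP position; "ee_rot": TCP orientation; "contact_force": force on the tool from outside, world axes, zero at the start; "wrist_torque": the same for the moment, N m; "gripper_width": finger opening in mm.
Only numpy, scipy, OpenCV 4.12 (cv2) and the standard library are available. Lean on these libraries where they do the work, as an engineer would, in place of code of your own. Each camera call takes 0.05 s, during which the arm holds its last target.

## Working session

There is one attempt and no reset: what is moved stays moved. The work goes in short steps, Python scripts to look and compute and a tool call to move; the robot and the scene stay as the last step left them, time stands still between calls to the robot, and variables do not carry over. Pictures are saved under pics/ and viewed, and the job is handed in when it is done.

Besides the shell and the picture viewer there is one more tool, called as name(argument=value, ...) on one line, values as JSON. arm_command: Moves the arm, as the interface text tells. Its arguments: {"type":"object","properties":{"commands":{"type":"array"},"jaw":{"type":"number"}},"required":["commands"]}

```bash
mkdir -p pics; ls; cat > h.py <<'E'
from bench import arm
import numpy as np, cv2
from scipy.spatial.transform import Rotation as R
def snap(cam,name):
    im=arm.get_image(cam); cv2.imwrite(f'pics/{name}.png',im[:,:,::-1]); return im
def place(cam,t,n=2):
    T=np.array(arm.camera_info(cam)["world_from_camera"])
    for d in arm.place_of(cam,t)[:n]:
        p=T@np.r_[d["centre"],1]; print(cam,t,round(d["confidence"],2),p[:3].round(1))
def proj(cam,p):
    i=arm.camera_info(cam);T=np.linalg.inv(np.array(i["world_from_camera"]));q=T[:3,:3]@np.array(p,float)+T[:3,3];u=np.array(i["camera_matrix"])@q;return u[:2]/u[2]
def ray(cam,u,v,z):
    i=arm.camera_info(cam);T=np.array(i["world_from_camera"]);d=T[:3,:3]@np.linalg.solve(np.array(i["camera_matrix"]),[u,v,1.]);o=T[:3,3];return o+d*(z-o[2])/d[2]
E
python3 - <<'E'
from h import *
for c in ("top","side"):
    snap(c,c+"0")
for t in ("lamp","disc_center","pocket","knob_grip","bottle_mid","block_mid","tips_mid"): place("top",t)
for t in ("disc_center","pocket","knob_grip"): place("side",t)
s=arm.read_state(); print(s["clock"],s["position"],s["ee_rot"],s["gripper_width"]); print(R.from_quat(s["ee_rot"]).as_matrix().round(3))
E
```

```text
pics
top lamp 0.86 [586.2  71.6   4.8]
top disc_center 0.66 [600.9  15.2  49.6]
top disc_center 0.61 [585.1  69.6   2.3]
top pocket 0.89 [578.7  95.9  47.8]
top knob_grip 0.59 [553.9 155.   83.5]
top bottle_mid 0.95 [604.1 377.7  75.7]
top block_mid 0.88 [ 573.5 -393.9   21.2]
top tips_mid 0.65 [354.  339.7  27.4]
top tips_mid 0.28 [602.1  14.7  49.5]
side disc_center 0.57 [596.5  15.8  51.6]
side pocket 0.67 [568.6  95.9  45.6]
side pocket 0.57 [595.5  15.8  50.4]
side knob_grip 0.43 [553.2 160.   85.9]
0.6 [253.01144345 571.45852405 231.33069009] [ 9.78361728e-01 -2.06901740e-01  8.09869855e-06 -4.50653783e-06] 85.22950619061169
[[ 0.914 -0.405  0.   ]
 [-0.405 -0.914  0.   ]
 [ 0.    -0.    -1.   ]]
```

View pics/top0.png

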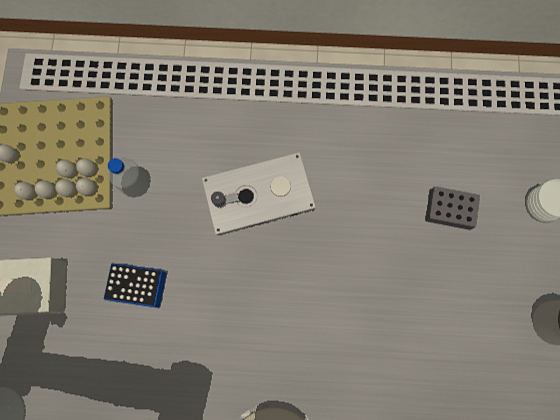

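View pics/side0.png

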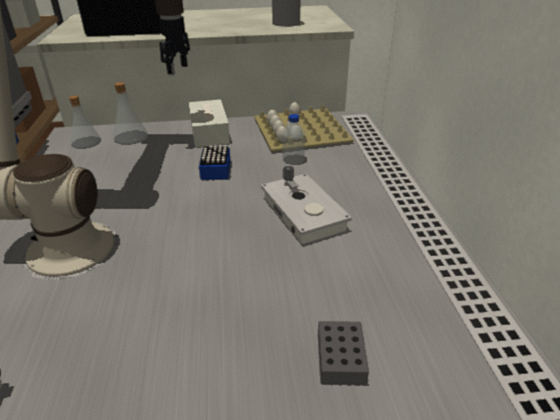

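```bash
python3 - <<'E'
from h import *
im=cv2.imread('pics/top0.png')
g=cv2.cvtColor(im,cv2.COLOR_BGR2GRAY)
m=((g>165)).astype(np.uint8); n,l,st,c=cv2.connectedComponentsWithStats(m)
k=l[185,262]; print(g[185,262],g[210,330],st[k])
cs,_=cv2.findContours((l==k).astype(np.uint8),0,1)
b=cv2.boxPoints(cv2.minAreaRect(max(cs,key=cv2.contourArea))); print(b)
P=np.array([ray("top",u,v,45)[:2] for u,v in b]);print(P.round(1))
for i in range(4):
    d=P[(i+1)%4]-P[i]; print(np.hypot(*d).round(1),np.degrees(np.arctan2(d[1],d[0])).round(2))
print(P.mean(0))
print(ray("top",281,187,53),ray("top",246,196,43), ray("top",219,199,90))
im2=cv2.resize(im[140:250,190:330],None,fx=5,fy=5,interpolation=cv2.INTER_CUBIC); cv2.imwrite('pics/topz.png',im2)
print(arm.camera_info("wrist"))
s=arm.read_state();T=np.array(arm.camera_info("wrist")["world_from_camera"]);Rt=R.from_quat(s["ee_rot"]).as_matrix();print((Rt.T@(T[:3,3]-s["position"])), (Rt.T@T[:3,:3]).round(3))
E
```

```text
173 137 [ 202  153  113   81 5008]
[[200.64317 178.16183]
 [300.0415  151.65561]
 [314.7635  206.86307]
 [215.36517 233.3693 ]]
[[612.1 206.6]
 [690.2 -25.1]
 [556.4 -66. ]
 [481.4 160.9]]
244.6 -71.38
139.9 -163.01
239.0 108.29
138.4 19.3
[585.04275695  69.09311213]
[598.11004698  15.19762382  53.        ] [574.7153652   96.52108399  43.        ] [552.45469813 152.14168308  90.        ]
{'camera_matrix': array([[332.56153408,   0.        , 280.52485312],
       [  0.        , 332.56153408, 204.28768632],
       [  0.        ,   0.        ,   1.        ]]), 'world_from_camera': array([[-4.04875328e-01, -8.77236078e-01, -2.57939589e-01,
         3.18116319e+02],
       [-9.14371495e-01,  3.88696870e-01,  1.13311573e-01,
         5.42493359e+02],
       [ 8.59311468e-04,  2.81729668e-01, -9.59493437e-01,
         3.74685944e+02],
       [ 0.00000000e+00,  0.00000000e+00,  0.00000000e+00,
         1.00000000e+00]])}
[ 7.12593498e+01  1.25844058e-01 -1.43354259e+02] [[-0.    -0.959 -0.282]
 [ 1.    -0.     0.001]
 [-0.001 -0.282  0.959]]
```

View pics/topz.png

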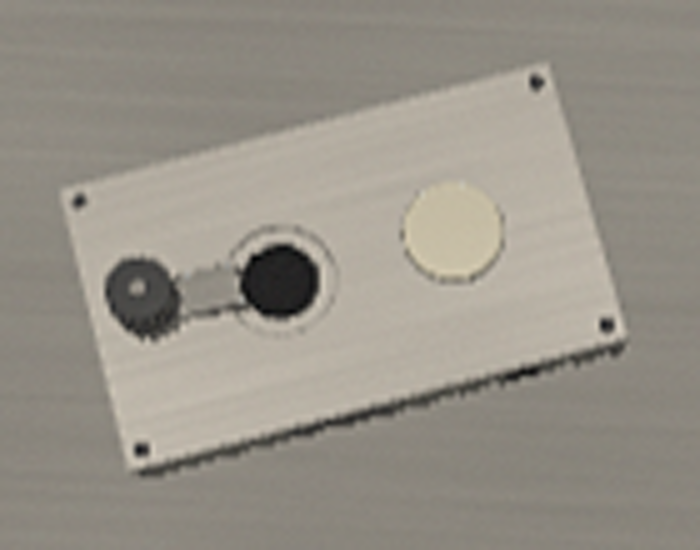

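```bash
cat >> h.py <<'E'
def plan(target,roll,nrows,rollrows=None):
    """target TCP world mm, roll total deg (+ clockwise); prints rows for tool-down"""
    s=arm.read_state(); p=np.array(s["position"]); Rt=R.from_quat(s["ee_rot"])
    d=(np.array(target,float)-p)/nrows
    rr=roll/(rollrows or nrows); out=[]
    for i in range(nrows):
        M=(Rt*R.from_euler('z',rr*min(i,(rollrows or nrows)),degrees=True))
        t=M.inv().apply(d)/1000; out.append([*t.round(4),round(rr,2) if i<(rollrows or nrows) else 0])
    for i in range(0,nrows,5): print([float(x) for r in out[i:i+5] for x in r])
def stat():
    s=arm.read_state(); Rm=R.from_quat(s["ee_rot"]).as_matrix()
    print("t",round(s["clock"],2),"p",np.round(s["position"],1),"yang",np.degrees(np.arctan2(Rm[1,1],Rm[0,1])).round(2),"z",Rm[:,2].round(3),"F",np.round(s["contact_force"],1),"T",np.round(s["wrist_torque"],2),"w",round(s["gripper_width"],1),"j",np.round(s["joints"],3))
E
python3 -c "
from h import *
stat();plan([598,15,150],47.7,15)"
```

```text
t 0.6 p [253.  571.5 231.3] yang -113.88 z [ 0.  0. -1.] F [ 0.6 -0.6 -0.1] T [ 0.04 -0.    0.03] w 85.2 j [ 1.413  0.385  0.008  0.    -1.194 -0.259]
[0.036, 0.0246, 0.0054, 3.18, 0.0374, 0.0226, 0.0054, 3.18, 0.0386, 0.0205, 0.0054, 3.18, 0.0396, 0.0183, 0.0054, 3.18, 0.0406, 0.0161, 0.0054, 3.18]
[0.0414, 0.0138, 0.0054, 3.18, 0.0421, 0.0115, 0.0054, 3.18, 0.0427, 0.0091, 0.0054, 3.18, 0.0431, 0.0067, 0.0054, 3.18, 0.0434, 0.0043, 0.0054, 3.18]
[0.0436, 0.0019, 0.0054, 3.18, 0.0436, -0.0005, 0.0054, 3.18, 0.0436, -0.0029, 0.0054, 3.18, 0.0433, -0.0053, 0.0054, 3.18, 0.043, -0.0077, 0.0054, 3.18]
```

arm_command(commands=[0.036, 0.025, 0.005, 3, 0.037, 0.023, 0.005, 3, 0.039, 0.02, 0.005, 3, 0.04, 0.018, 0.005, 3, 0.041, 0.016, 0.005, 3], jaw=1)

```text
clock: 1.1
position: [370.7, 385.5, 205.4]
ee_rot: [0.943, -0.333, 0.0, -0.002]
contact_force: [0.9, 0.4, 0.2]
gripper_width: 85.6
```

```bash
python3 -c "
from h import *
stat();plan([598,15,150],32.3,10)"
```

```text
t 1.1 p [370.7 385.5 205.4] yang -128.91 z [ 0.002  0.004 -1.   ] F [0.9 0.4 0.2] T [-0.01 -0.1  -0.01] w 85.6 j [ 1.108  0.251 -0.256 -0.    -1.06  -0.217]
[0.041, 0.0146, 0.0054, 3.23, 0.0417, 0.0122, 0.0054, 3.23, 0.0423, 0.0099, 0.0054, 3.23, 0.0428, 0.0075, 0.0054, 3.23, 0.0432, 0.0051, 0.0054, 3.23]
[0.0434, 0.0026, 0.0054, 3.23, 0.0435, 0.0002, 0.0054, 3.23, 0.0434, -0.0023, 0.0054, 3.23, 0.0432, -0.0047, 0.0054, 3.23, 0.0429, -0.0072, 0.0054, 3.23]
```

arm_command(commands=[0.041, 0.0145, 0.005, 3.2, 0.0415, 0.012, 0.005, 3.2, 0.0425, 0.01, 0.005, 3.2, 0.043, 0.0075, 0.005, 3.2, 0.043, 0.005, 0.005, 3.2])

```text
clock: 1.6
position: [487.7, 192.5, 180.8]
ee_rot: [0.885, -0.465, 0.001, -0.004]
contact_force: [1.3, 0.5, 0.2]
gripper_width: 85.3
```

arm_command(commands=[0.0435, 0.0025, 0.005, 3.2, 0.0435, 0, 0.005, 3.2, 0.0435, -0.0025, 0.005, 3.2, 0.043, -0.005, 0.005, 3.2, 0.02, -0.004, 0.005, 3.2])

```text
clock: 2.1
position: [593.9, 17.2, 155.7]
ee_rot: [0.808, -0.59, 0.001, -0.006]
contact_force: [-0.0, 0.4, 0.8]
gripper_width: 85.3
```

```bash
python3 - <<'E'
from h import *
stat(); im=snap("wrist","w1")
for t in ("lamp","disc_center","pocket","knob_grip"): place("wrist",t)
stat()
print(proj("wrist",[598,15,53]),proj("wrist",[575,97,45]))
E
```

```text
t 2.1 p [593.9  17.2 155.7] yang -162.26 z [ 0.009  0.008 -1.   ] F [-0.   0.4  0.8] T [ 0.02  0.07 -0.01] w 85.3 j [ 0.299  0.391 -0.182 -0.006 -0.987  0.014]
wrist lamp 0.67 [584.5  67.9  -0.8]
wrist disc_center 0.7 [596.7  20.6  51.3]
wrist pocket 0.94 [571.5  99.8  47. ]
t 2.35 p [592.3  20.5 156. ] yang -161.92 z [ 0.009  0.008 -1.   ] F [ 0.8 -0.3  0.9] T [ 0.05  0.02 -0.04] w 85.1 j [ 0.305  0.389 -0.185 -0.006 -0.987  0.014]
[276.50547778 193.98212258] [272.89255993 287.10598117]
```

View pics/w1.png

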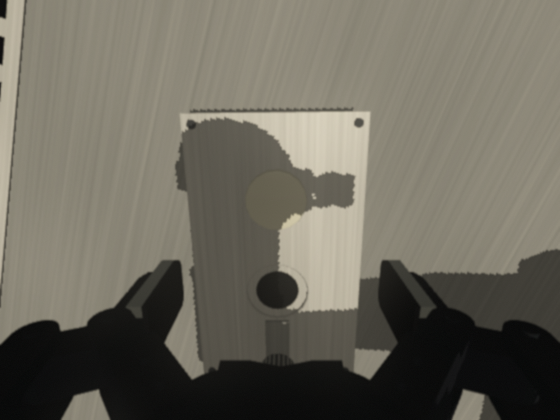

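```bash
python3 - <<'E'
from h import *
im=snap("wrist","w2")
big=cv2.resize(im[90:380,150:400],None,fx=2.4,fy=2.0); 
big=cv2.resize(im[90:370,160:390],None,fx=2.1,fy=2.1,interpolation=cv2.INTER_CUBIC); cv2.imwrite('pics/w2z.png',big[:,:,::-1])
stat()
for n,r in (("disc","disc_center"),("pocket","pocket"),("lamp","lamp")):
    for d in arm.regions_of("wrist",r)[:1]:
        m=d["mask"].astype(np.uint8); 
        cs,_=cv2.findContours(m,0,1); c=max(cs,key=cv2.contourArea); (x,y),(a,b),_=cv2.fitEllipse(c); print(n,d["confidence"],x,y,a,b,m.sum())
        z={"disc":53,"pocket":45,"lamp":45}[n]; print(ray("wrist",x,y,z).round(1))
        if n=="lamp":
            bx=cv2.approxPolyDP(cv2.convexHull(c),6,True)[:,0]; print(bx.tolist()); print([ray("wrist",*q,45)[:2].round(1).tolist() for q in bx])
E
```

```text
t 2.4 p [592.3  20.9 156.2] yang -161.87 z [ 0.009  0.008 -1.   ] F [0.6 0.2 0.1] T [-0.03  0.07  0.01] w 85.4 j [ 0.306  0.388 -0.185 -0.006 -0.987  0.014]
disc 0.85 274.9594421386719 194.82943725585938 59.74094772338867 60.72614288330078 2934
[598.9  16.8  53. ]
pocket 0.89 275.4322204589844 228.1197509765625 198.51304626464844 311.5094299316406 40700
[589.5  45.7  45. ]
lamp 0.96 275.2707824707031 227.75283813476562 198.62940979003906 312.3686828613281 40674
[589.8  45.4  45. ]
[[368, 108], [351, 369], [203, 372], [179, 109]]
[[554.0, -65.1], [479.4, 157.0], [609.9, 205.0], [685.9, -21.1]]
```

View pics/w2z.png

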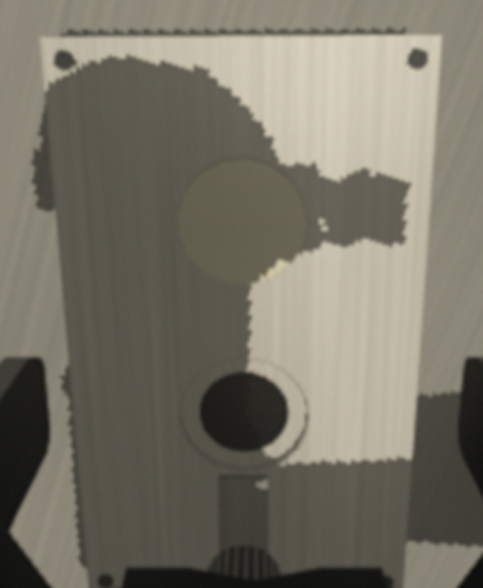

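```bash
python3 - <<'E'
from h import *
d=ray("wrist",275.5,195.3,53);p=ray("wrist",276.2,287.1,45);p2=ray("wrist",276.2,285.5,41)
print(d,p,p2)
c=np.array([[554.0,-65.1],[685.9,-21.1]]).mean(0);y=np.array([-np.sin(np.radians(18.5)),np.cos(np.radians(18.5))]);print("plate pocket pred",c+y*150,"knob",c+y*212)
plan([d[0],d[1],85],0.4,5)
E
```

```text
[598.4739647   17.15077954  53.        ] [572.22088297  97.1102129   45.        ] [572.06947226  97.89085231  41.        ]
plate pocket pred [572.35430154  99.14854828] knob [552.68141284 157.9446149 ]
[0.0012, -0.0008, 0.0143, 0.08, 0.0012, -0.0008, 0.0143, 0.08, 0.0012, -0.0008, 0.0143, 0.08, 0.0012, -0.0008, 0.0143, 0.08, 0.0012, -0.0008, 0.0143, 0.08]
```

arm_command(commands=[0.001, -0.001, 0.018, 0.1, 0.001, -0.001, 0.018, 0.1, 0.001, -0.001, 0.018, 0.1, 0.001, -0.001, 0.018, 0.1, 0.001, -0.001, 0.016, 0], jaw=0.68)

```text
clock: 3.05
position: [601.9, 24.2, 71.7]
ee_rot: [0.81, -0.586, 0.005, -0.011]
contact_force: [-0.4, -0.7, 0.3]
gripper_width: 58.1
```

```bash
python3 - <<'E'
from h import *
stat(); snap("wrist","w3"); stat()
plan([598.4,17,50],0,5)
E
```

```text
t 3.05 p [601.9  24.2  71.7] yang -161.73 z [ 0.021  0.011 -1.   ] F [-0.4 -0.7  0.3] T [-0.05  0.08  0.02] w 58.1 j [ 0.306  0.492 -0.26  -0.006 -0.794  0.017]
t 3.1 p [600.3  24.   68.8] yang -161.77 z [ 0.016  0.011 -1.   ] F [ 0.1 -0.  -2. ] T [-0.04  0.11  0.07] w 57.8 j [ 0.306  0.496 -0.263 -0.007 -0.794  0.017]
[0.0012, 0.0009, 0.0037, 0.0, 0.0012, 0.0009, 0.0037, 0.0, 0.0012, 0.0009, 0.0037, 0.0, 0.0012, 0.0009, 0.0037, 0.0, 0.0012, 0.0009, 0.0037, 0.0]
```

View pics/w3.png

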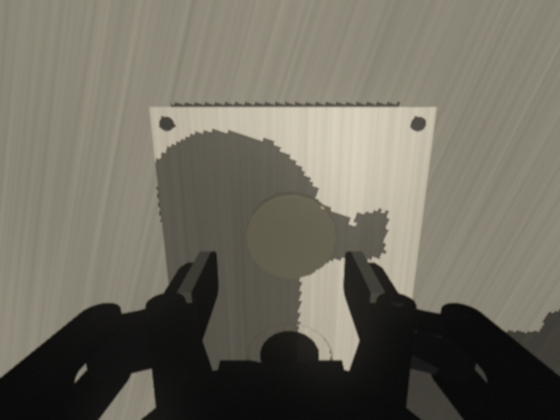

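```bash
python3 - <<'E'
from h import *
print(ray("wrist",291,235.5,53)); stat()
E
```

```text
[597.56140144  14.4544632   53.        ]
t 3.1 p [600.3  24.   68.8] yang -161.77 z [ 0.016  0.011 -1.   ] F [ 0.1 -0.  -2. ] T [-0.04  0.11  0.07] w 57.8 j [ 0.306  0.496 -0.263 -0.007 -0.794  0.017]
```

arm_command(commands=[0.002, 0.0015, 0.003, 0.1, 0.002, 0.0015, 0.003, 0.1, 0.001, 0.001, 0.002, 0, 0.001, 0.0005, 0.001, 0, 0, 0, 0, 0])

```text
clock: 3.6
position: [598.5, 18.1, 61.6]
ee_rot: [0.81, -0.586, 0.005, -0.01]
contact_force: [0.6, 0.4, 0.4]
gripper_width: 57.9
```

```bash
python3 - <<'E'
from h import *
stat(); snap("wrist","w4"); stat()
plan([598.4,17,50],0,5)
E
```

```text
t 3.6 p [598.5  18.1  61.6] yang -161.79 z [ 0.019  0.011 -1.   ] F [0.6 0.4 0.4] T [-0.07 -0.02  0.02] w 57.9 j [ 0.298  0.501 -0.277 -0.007 -0.771  0.025]
t 3.65 p [598.6  18.2  61.7] yang -161.79 z [ 0.02   0.011 -1.   ] F [ 0.2  0.7 -0. ] T [-0.1   0.05  0.02] w 58.3 j [ 0.298  0.501 -0.277 -0.007 -0.771  0.025]
[0.0002, 0.0002, 0.0023, 0.0, 0.0002, 0.0002, 0.0023, 0.0, 0.0002, 0.0002, 0.0023, 0.0, 0.0002, 0.0002, 0.0023, 0.0, 0.0002, 0.0002, 0.0023, 0.0]
```

View pics/w4.png

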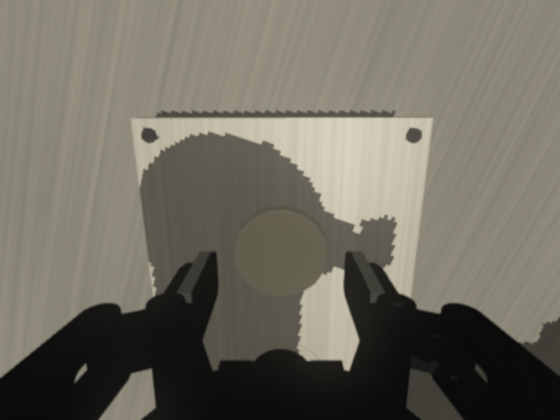

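arm_command(commands=[0.0003, 0, 0.004, 0, 0.0003, 0, 0.004, 0, 0.0003, 0, 0.003, 0, 0.0003, 0, 0.001, 0, 0, 0, 0, 0])

```text
clock: 4.15
position: [599.7, 17.1, 49.2]
ee_rot: [0.81, -0.586, 0.005, -0.011]
contact_force: [0.6, 0.0, -0.0]
gripper_width: 58.5
```

```bash
python3 - <<'E'
from h import *
stat(); snap("wrist","w5"); stat()
E
```

```text
t 4.15 p [599.7  17.1  49.2] yang -161.79 z [ 0.021  0.011 -1.   ] F [ 0.6  0.  -0. ] T [0.02 0.04 0.01] w 58.5 j [ 0.296  0.518 -0.285 -0.007 -0.744  0.028]
t 4.2 p [599.7  17.1  49.3] yang -161.79 z [ 0.021  0.011 -1.   ] F [-0.   0.1 -0. ] T [-0.01  0.05 -0.01] w 58.0 j [ 0.296  0.518 -0.285 -0.007 -0.744  0.028]
```

View pics/w5.png

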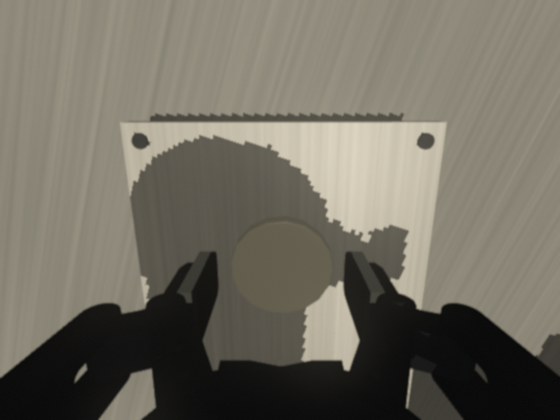

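arm_command(commands=[0, 0, 0.002, 0, 0, 0, 0.002, 0, 0, 0, 0.0015, 0, 0, 0, 0, 0, 0, 0, 0, 0])

```text
clock: 4.7
position: [600.0, 17.2, 43.4]
ee_rot: [0.81, -0.586, 0.005, -0.011]
contact_force: [-0.1, 0.2, 0.1]
gripper_width: 58.1
```

```bash
python3 - <<'E'
from h import *
stat(); 
E
```

```text
t 4.7 p [600.   17.2  43.4] yang -161.79 z [ 0.021  0.012 -1.   ] F [-0.1  0.2  0.1] T [ 0.   -0.04 -0.02] w 58.1 j [ 0.296  0.526 -0.289 -0.007 -0.731  0.028]
```

Close on the disc.

arm_command(commands=[0, 0, 0, 0, 0, 0, 0, 0, 0, 0, 0, 0, 0, 0, 0, 0, 0, 0, 0, 0], jaw=0.4)

```text
clock: 5.2
position: [600.1, 17.3, 44.1]
ee_rot: [0.81, -0.586, 0.005, -0.011]
contact_force: [0.5, 0.3, 0.8]
gripper_width: 44.8
```

```bash
python3 - <<'E'
from h import *
stat(); snap("wrist","w6"); stat()
E
```

```text
t 5.2 p [600.1  17.3  44.1] yang -161.78 z [ 0.022  0.012 -1.   ] F [0.5 0.3 0.8] T [-0.03  0.14 -0.05] w 44.8 j [ 0.296  0.525 -0.289 -0.007 -0.732  0.028]
t 5.25 p [600.1  17.3  44.1] yang -161.78 z [ 0.021  0.012 -1.   ] F [-0.7  0.5 -0.1] T [-0.06  0.11 -0.  ] w 44.7 j [ 0.296  0.525 -0.289 -0.007 -0.732  0.028]
```

View pics/w6.png

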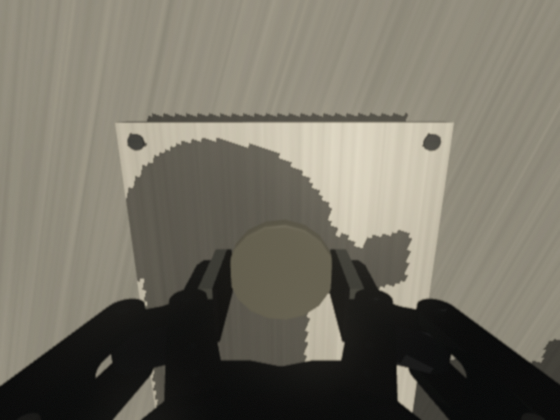

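```bash
python3 - <<'E'
from h import *
print(ray("wrist",281.5,270,53)); s=arm.read_state(); Rm=R.from_quat(s["ee_rot"]); p=np.array(s["position"])
print(Rm.inv().apply(ray("wrist",281.5,270,53)-p))
for x in(-11,0,11):
  for y in (-24,24):
    print(x,y,proj("wrist",p+Rm.apply([x,y,-5])))
im=cv2.imread("pics/w6.png"); cv2.imwrite("pics/w6z.png",cv2.resize(im[205:345,180:380],None,fx=4,fy=4,interpolation=cv2.INTER_CUBIC))
E
```

```text
[599.56651791  15.47449583  53.        ]
[ 1.53232195  0.90491276 -8.94180498]
-11 -24 [228.37096634 290.18628791]
-11 24 [330.68168398 290.19535237]
0 -24 [227.31628291 268.97070214]
0 24 [331.69758744 268.97930252]
11 -24 [226.21802849 246.87866016]
11 24 [332.75546112 246.88674999]
```

View pics/w6z.png

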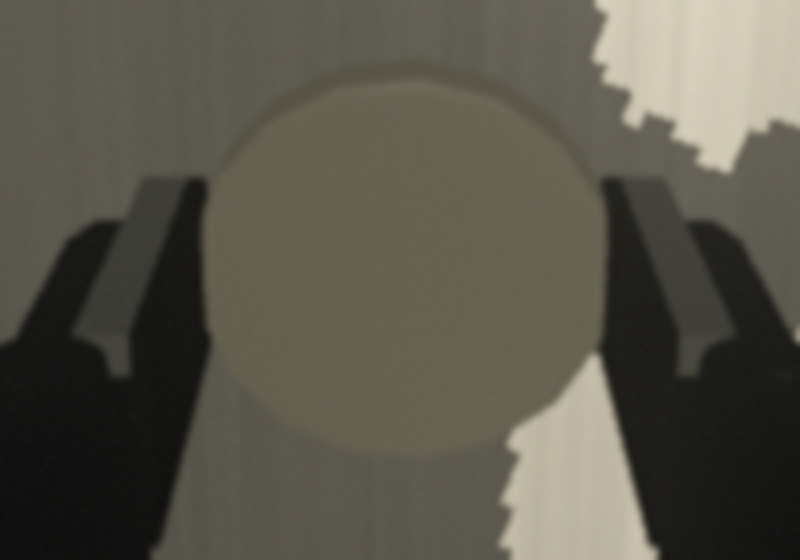

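```bash
python3 - <<'E'
from h import *
plan([572.,99,44],0.2,10)
E
```

```text
[-0.0086, 0.0001, 0.0, 0.02, -0.0086, 0.0001, 0.0, 0.02, -0.0086, 0.0001, 0.0, 0.02, -0.0086, 0.0001, 0.0, 0.02, -0.0086, 0.0001, 0.0, 0.02]
[-0.0086, 0.0001, 0.0, 0.02, -0.0086, 0.0001, 0.0, 0.02, -0.0086, 0.0001, 0.0, 0.02, -0.0086, 0.0001, 0.0, 0.02, -0.0086, 0.0001, 0.0, 0.02]
```

arm_command(commands=[-0.005, 0, 0.0002, 0, -0.0086, 0, 0.0002, 0, -0.0086, 0, 0.0002, 0, -0.0086, 0, 0.0002, 0, -0.0086, 0, 0.0002, 0])

```text
clock: 5.75
position: [588.1, 56.7, 44.1]
ee_rot: [0.81, -0.586, 0.006, -0.011]
contact_force: [1.3, -2.1, 1.8]
gripper_width: 44.9
```

```bash
python3 - <<'E'
from h import *
stat(); plan([572.,99,44],0.2,6)
E
```

```text
t 5.75 p [588.1  56.7  44.1] yang -161.79 z [ 0.024  0.011 -1.   ] F [ 1.3 -2.1  1.8] T [-0.38 -0.05  0.05] w 44.9 j [ 0.369  0.512 -0.318 -0.002 -0.715 -0.049]
[-0.0075, 0.0003, 0.0, 0.03, -0.0075, 0.0003, 0.0, 0.03, -0.0075, 0.0004, 0.0, 0.03, -0.0075, 0.0004, 0.0, 0.03, -0.0075, 0.0004, 0.0, 0.03]
[-0.0075, 0.0004, 0.0, 0.03]
```

arm_command(commands=[-0.0085, 0.0005, 0.0002, 0, -0.0085, 0.0005, 0.0002, 0, -0.0085, 0.0005, 0.0002, 0, -0.0085, 0.0005, 0.0002, 0, -0.005, 0, 0.0002, 0])

```text
clock: 6.25
position: [572.7, 97.3, 43.8]
ee_rot: [0.811, -0.585, 0.007, -0.012]
contact_force: [1.2, -2.5, 2.4]
gripper_width: 44.5
```

```bash
python3 - <<'E'
from h import *
stat(); im=snap("wrist","w7"); stat(); plan([572.,99,44],0.2,5)
cv2.imwrite("pics/w7z.png",cv2.resize(im[180:360,160:400,::-1],None,fx=3.3,fy=3.3,interpolation=cv2.INTER_CUBIC))
E
```

```text
t 6.25 p [572.7  97.3  43.8] yang -161.64 z [ 0.025  0.011 -1.   ] F [ 1.2 -2.5  2.4] T [-0.76 -0.08  0.01] w 44.5 j [ 0.448  0.499 -0.346  0.002 -0.699 -0.129]
t 6.3 p [572.5  97.8  43.8] yang -161.63 z [ 0.024  0.011 -1.   ] F [-2.1  1.9  5.1] T [0.56 0.52 0.02] w 44.9 j [ 0.448  0.499 -0.346  0.001 -0.699 -0.129]
[-0.0003, 0.0, -0.0, 0.04, -0.0003, 0.0, -0.0, 0.04, -0.0003, 0.0, -0.0, 0.04, -0.0003, 0.0, -0.0, 0.04, -0.0003, 0.0, -0.0, 0.04]
```

View pics/w7z.png

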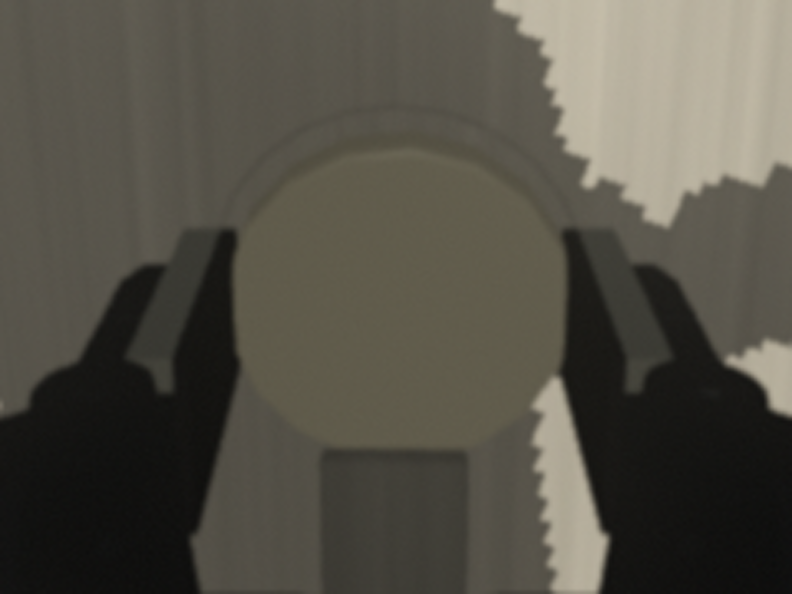

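```bash
python3 - <<'E'
from h import *
Rm=R.from_quat(arm.read_state()["ee_rot"]).inv(); p=arm.read_state()["position"]
for v,z in((212.4,45),(221.5,45),(225.3,53),(316,53)): print(v,z,Rm.apply(ray("wrist",281,v,z)-p).round(2))
E
```

```text
212.4 45 [26.13  0.67 -1.33]
221.5 45 [21.8   0.67 -1.32]
225.3 53 [22.89  0.66 -9.32]
316 53 [-22.07   0.68  -9.21]
```

arm_command(commands=[0.001, -0.0003, 0, 0, 0.0007, 0, 0, 0, 0, 0, 0, 0, 0, 0, 0, 0, 0, 0, 0, 0])

```text
clock: 6.8
position: [572.6, 97.6, 43.7]
ee_rot: [0.81, -0.586, 0.006, -0.012]
contact_force: [-1.9, 2.2, 3.9]
gripper_width: 44.6
```

```bash
python3 - <<'E'
from h import *
im=snap("wrist","w8"); stat()
cv2.imwrite("pics/w8z.png",cv2.resize(im[180:360,160:400,::-1],None,fx=3.3,fy=3.3,interpolation=cv2.INTER_CUBIC))
E
```

```text
t 6.85 p [572.6  97.6  43.8] yang -161.73 z [ 0.023  0.013 -1.   ] F [-1.2  2.3  3.7] T [ 0.63  0.57 -0.1 ] w 44.8 j [ 0.447  0.499 -0.344 -0.002 -0.701 -0.126]
```

View pics/w8z.png

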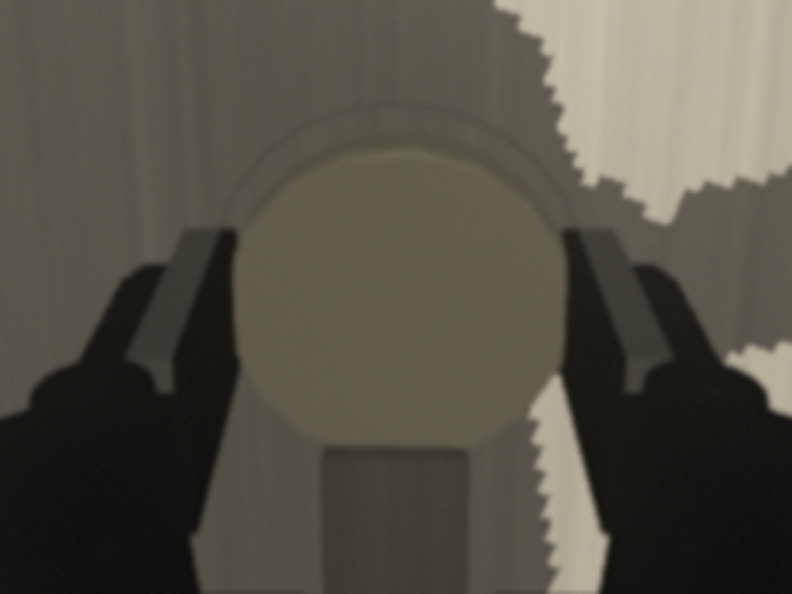

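arm_command(commands=[0.0015, -0.0003, -0.0002, 0, 0.0015, 0, -0.0002, 0, 0, 0, 0, 0, 0, 0, 0, 0, 0, 0, 0, 0])

```text
clock: 7.35
position: [574.3, 94.2, 43.8]
ee_rot: [0.81, -0.586, 0.006, -0.012]
contact_force: [-0.8, 2.6, 1.7]
gripper_width: 44.8
```

```bash
python3 - <<'E'
from h import *
im=snap("wrist","w9"); stat()
cv2.imwrite("pics/w9z.png",cv2.resize(im[180:360,160:400,::-1],None,fx=3.3,fy=3.3,interpolation=cv2.INTER_CUBIC))
E
```

```text
t 7.4 p [574.3  94.1  43.8] yang -161.75 z [ 0.024  0.013 -1.   ] F [-1.   1.7  1.8] T [0.37 0.28 0.  ] w 44.9 j [ 0.44   0.5   -0.342 -0.002 -0.702 -0.12 ]
```

View pics/w9z.png

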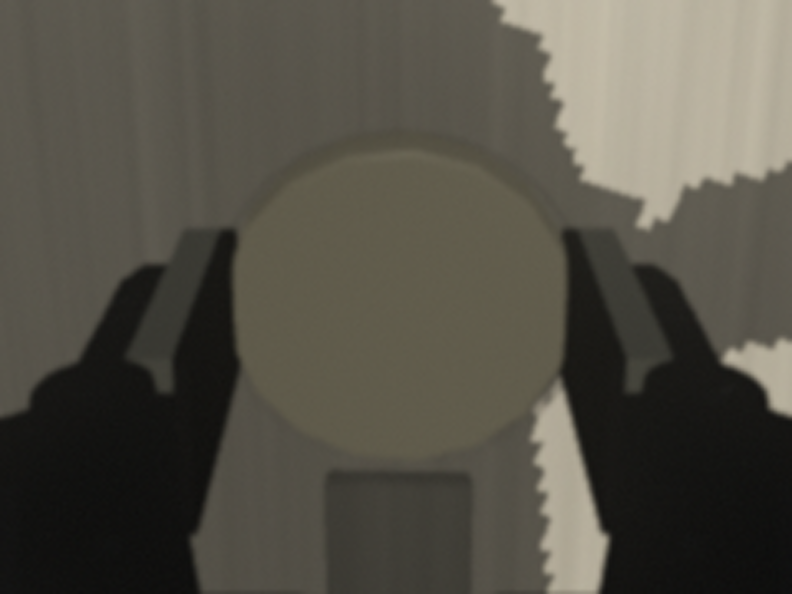

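arm_command(commands=[-0.0015, 0, 0, 0, -0.0005, 0, 0, 0, 0, 0, 0, 0, 0, 0, 0, 0, 0, 0, 0, 0])

```text
clock: 7.9
position: [573.9, 95.2, 43.8]
ee_rot: [0.81, -0.586, 0.006, -0.012]
contact_force: [-0.6, -0.1, 1.1]
gripper_width: 44.9
```

```bash
python3 - <<'E'
from h import *
im=snap("wrist","w10"); stat()
cv2.imwrite("pics/w10z.png",cv2.resize(im[180:360,160:400,::-1],None,fx=3.3,fy=3.3,interpolation=cv2.INTER_CUBIC))
E
```

```text
t 7.95 p [573.9  95.2  43.8] yang -161.73 z [ 0.024  0.012 -1.   ] F [-0.4  0.3  2.1] T [-0.06  0.12 -0.03] w 45.1 j [ 0.443  0.5   -0.343 -0.    -0.701 -0.123]
```

View pics/w10z.png

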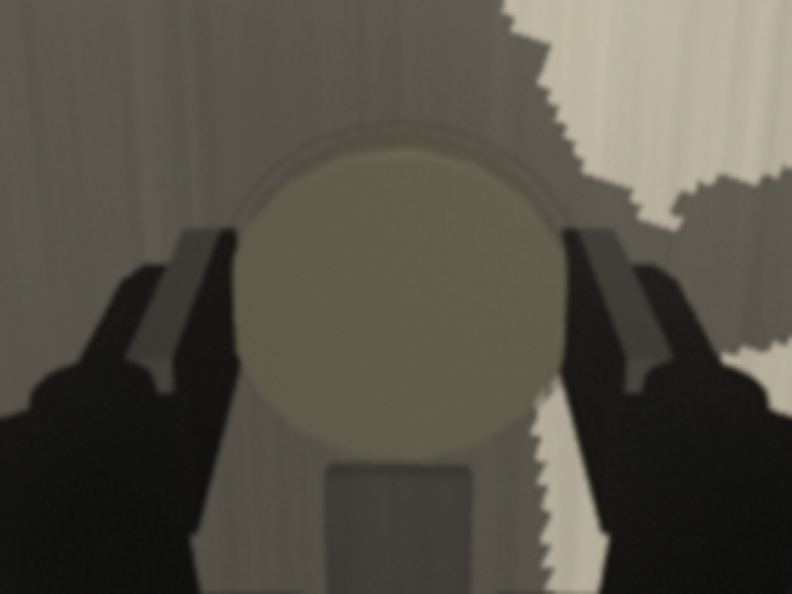

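arm_command(commands=[0, 0, 0, 0, 0, 0, 0, 0, 0, 0, 0, 0, 0, 0, 0, 0, 0, 0, 0, 0], jaw=0.72)

```text
clock: 8.45
position: [572.9, 95.0, 42.5]
ee_rot: [0.81, -0.586, 0.005, -0.011]
contact_force: [-0.2, -0.7, -0.3]
gripper_width: 61.2
```

```bash
python3 - <<'E'
from h import *
im=snap("wrist","w11"); stat()
cv2.imwrite("pics/w11z.png",cv2.resize(im[180:360,160:400,::-1],None,fx=3.3,fy=3.3,interpolation=cv2.INTER_CUBIC))
E
```

```text
t 8.5 p [572.9  95.   42.5] yang -161.77 z [ 0.022  0.011 -1.   ] F [-0.5 -0.3 -0.4] T [-0.01  0.03  0.01] w 61.3 j [ 0.443  0.501 -0.344 -0.001 -0.701 -0.123]
```

View pics/w11z.png

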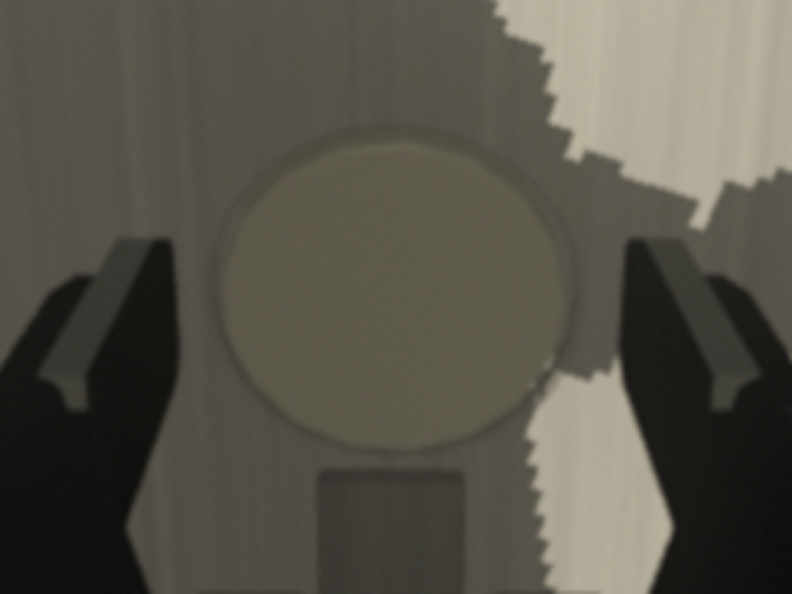

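arm_command(commands=[0, 0, -0.015, 0, 0, 0, -0.02, 0, 0, 0, -0.025, 0, 0, 0, -0.03, 0, 0, 0, 0, 0])

```text
clock: 9.0
position: [570.2, 93.5, 134.1]
ee_rot: [0.81, -0.586, 0.005, -0.009]
contact_force: [0.1, -0.8, -0.2]
gripper_width: 61.6
```

```bash
python3 - <<'E'
from h import *
im=snap("wrist","w12"); stat()
place("wrist","disc_center");place("wrist","knob_grip");place("wrist","pocket")
plan([552.5,157.7,125],0,4)
E
```

```text
t 9.05 p [568.7  93.2 131.9] yang -161.82 z [ 0.014  0.009 -1.   ] F [-0.4 -0.7 -1.3] T [-0.    0.1  -0.01] w 61.5 j [ 0.442  0.386 -0.261 -0.002 -0.908 -0.124]
wrist disc_center 0.94 [570.3  97.   44.4]
wrist knob_grip 0.68 [550.  155.2  80.8]
[-0.0166, -0.0017, 0.001, 0.0, -0.0166, -0.0017, 0.001, 0.0, -0.0166, -0.0017, 0.001, 0.0, -0.0166, -0.0017, 0.001, 0.0]
```

View pics/w12.png

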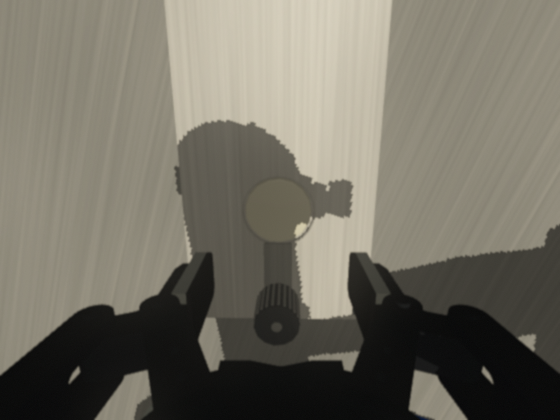

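```bash
python3 - <<'E'
from h import *
im=snap("wrist","w13"); stat()
cv2.imwrite("pics/w13z.png",cv2.resize(im[160:370,200:360,::-1],None,fx=2.8,fy=2.8,interpolation=cv2.INTER_CUBIC))
k=ray("wrist",277,325,93);print(k, ray("wrist",278.5,209.5,49))
plan([k[0],k[1],125],-37,5)
E
```

```text
t 9.25 p [566.8  92.4 128.4] yang -161.84 z [ 0.007  0.006 -1.   ] F [-0.8 -0.2  0.2] T [ 0.04 -0.02 -0.01] w 61.4 j [ 0.442  0.39  -0.264 -0.003 -0.908 -0.124]
[550.00520897 150.07339776  93.        ] [568.99855486  90.86144588  49.        ]
[-0.012, -0.0004, 0.0007, -7.4, -0.0119, -0.0019, 0.0007, -7.4, -0.0115, -0.0035, 0.0007, -7.4, -0.011, -0.0049, 0.0007, -7.4, -0.0102, -0.0063, 0.0007, -7.4]
```

View pics/w13z.png

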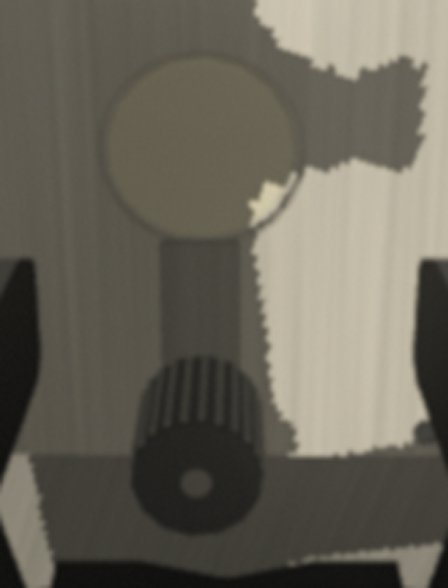

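```bash
python3 - <<'E'
from h import *
print(ray("wrist",270.4,330.4,93), ray("wrist",271.4,212.1,49)); stat()
E
```

```text
[552.7260641  155.18939071  93.        ] [573.14490486  94.25250147  49.        ]
t 9.25 p [566.8  92.4 128.4] yang -161.84 z [ 0.007  0.006 -1.   ] F [-0.8 -0.2  0.2] T [ 0.04 -0.02 -0.01] w 61.4 j [ 0.442  0.39  -0.264 -0.003 -0.908 -0.124]
```

```bash
python3 - <<'E'
from h import *
plan([552.7,156,125],-42.5,5)
E
```

```text
[-0.013, -0.0013, 0.0007, -8.5, -0.0126, -0.0032, 0.0007, -8.5, -0.012, -0.005, 0.0007, -8.5, -0.0111, -0.0067, 0.0007, -8.5, -0.01, -0.0083, 0.0007, -8.5]
```

arm_command(commands=[-0.013, -0.0013, 0.0005, -8.5, -0.0126, -0.0032, 0.0005, -8.5, -0.012, -0.005, 0.0005, -8.5, -0.011, -0.0067, 0.0005, -8.5, -0.01, -0.0083, 0.0005, -8.5])

```text
clock: 9.75
position: [549.3, 154.8, 119.7]
ee_rot: [0.969, -0.247, -0.002, 0.0]
contact_force: [0.3, 0.3, -0.1]
gripper_width: 61.2
```

arm_command(commands=[0, 0, 0, -8.5, 0, 0, 0, -8.5, 0, 0, 0, -8.5, 0, 0, 0, -8.5, 0, 0, 0, -8.5])

```text
clock: 10.25
position: [546.0, 155.4, 112.8]
ee_rot: [0.992, 0.125, -0.008, 0.002]
contact_force: [-0.1, -0.5, -0.1]
gripper_width: 61.6
```

```bash
python3 - <<'E'
from h import *
stat();plan([552.7,156,125],-42.5,5)
E
```

```text
t 10.25 p [546.  155.4 112.8] yang -75.64 z [-0.015 -0.006 -1.   ] F [-0.1 -0.5 -0.1] T [-0.02 -0.03 -0.02] w 61.6 j [ 0.561  0.408 -0.281 -0.004 -0.897  1.263]
[0.0013, 0.0002, -0.0025, -8.5, 0.0012, 0.0004, -0.0025, -8.5, 0.0012, 0.0006, -0.0025, -8.5, 0.0011, 0.0008, -0.0025, -8.5, 0.001, 0.0009, -0.0025, -8.5]
```

arm_command(commands=[0.0015, 0.0002, -0.004, -8.5, 0.0015, 0.0004, -0.004, -8.5, 0.0015, 0.0006, -0.004, -8.5, 0.001, 0.0008, -0.004, -8.5, 0.001, 0.001, -0.003, -8.5])

```text
clock: 10.75
position: [550.4, 154.6, 124.8]
ee_rot: [0.877, 0.48, -0.015, -0.001]
contact_force: [-0.6, 0.3, 0.0]
gripper_width: 61.3
```

arm_command(commands=[0, 0, -0.001, -8.5, 0, 0, -0.001, -8.5, 0, 0, -0.001, -8.5, 0, 0, -0.001, -7, 0, 0, 0, 0])

```text
clock: 11.25
position: [548.2, 153.3, 122.7]
ee_rot: [0.704, 0.709, -0.02, -0.007]
contact_force: [0.2, 0.2, -0.2]
gripper_width: 61.9
```

```bash
python3 - <<'E'
from h import *
stat();im=snap("wrist","w14");stat()
k=place("wrist","knob_grip")
plan([552.7,156,115],0,5)
E
```

```text
t 11.25 p [548.2 153.3 122.7] yang 0.39 z [-0.037 -0.018 -0.999] F [ 0.2  0.2 -0.2] T [ 0.05 -0.01 -0.03] w 61.9 j [ 0.555  0.411 -0.246 -0.005 -0.955  2.597]
t 11.3 p [548.1 153.3 122.5] yang 0.27 z [-0.038 -0.019 -0.999] F [-0.7  0.7  0.3] T [ 0.03 -0.08  0.  ] w 61.3 j [ 0.555  0.411 -0.247 -0.005 -0.955  2.595]
wrist knob_grip 0.66 [551.2 154.3  87.5]
[0.0006, 0.001, 0.0015, 0.0, 0.0006, 0.001, 0.0015, 0.0, 0.0006, 0.001, 0.0015, 0.0, 0.0006, 0.001, 0.0015, 0.0, 0.0006, 0.001, 0.0015, 0.0]
```

View pics/w14.png

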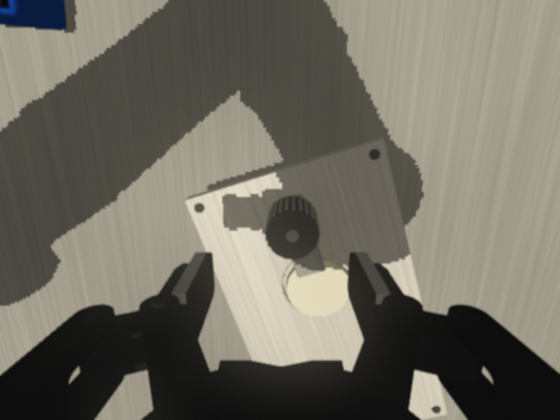

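```bash
python3 - <<'E'
from h import *
k=ray("wrist",292,235,93);print(k)
Rm=R.from_quat(arm.read_state()["ee_rot"]);p=np.array(arm.read_state()["position"])
print(Rm.inv().apply(k-p))
plan([k[0],k[1],100],-5,5)
E
```

```text
[552.9484712 155.7651153  93.       ]
[ 2.97852088  5.86445877 29.52561962]
[0.0006, 0.0011, 0.0045, -1.0, 0.0006, 0.0011, 0.0045, -1.0, 0.0005, 0.0011, 0.0045, -1.0, 0.0005, 0.0011, 0.0045, -1.0, 0.0005, 0.0012, 0.0045, -1.0]
```

arm_command(commands=[0.0006, 0.0015, 0.004, -2, 0.0006, 0.0015, 0.004, -2, 0.0005, 0.001, 0.004, -2, 0.0005, 0.001, 0.004, -2, 0.0005, 0.001, 0.002, -2])

```text
clock: 11.85
position: [552.8, 155.7, 102.0]
ee_rot: [0.643, 0.766, -0.021, -0.009]
contact_force: [-0.8, 0.5, -0.6]
gripper_width: 61.4
```

```bash
python3 - <<'E'
from h import *
stat();plan([552.9,155.8,66],-0,8)
E
```

```text
t 11.85 p [552.8 155.7 102. ] yang 9.93 z [-0.04  -0.02  -0.999] F [-0.8  0.5 -0.6] T [ 0.03 -0.09 -0.04] w 61.4 j [ 0.554  0.443 -0.254 -0.005 -0.918  2.764]
[0.0001, 0.0002, 0.0045, 0.0, 0.0001, 0.0002, 0.0045, 0.0, 0.0001, 0.0002, 0.0045, 0.0, 0.0001, 0.0002, 0.0045, 0.0, 0.0001, 0.0002, 0.0045, 0.0]
[0.0001, 0.0002, 0.0045, 0.0, 0.0001, 0.0002, 0.0045, 0.0, 0.0001, 0.0002, 0.0045, 0.0]
```

arm_command(commands=[0.0002, 0.0003, 0.009, 0, 0.0002, 0.0003, 0.009, 0, 0.0002, 0.0003, 0.009, 0, 0.0002, 0.0003, 0.006, 0, 0, 0, 0, 0])

```text
clock: 12.35
position: [551.3, 155.5, 64.2]
ee_rot: [0.646, 0.763, -0.022, -0.01]
contact_force: [-0.4, 0.5, 0.1]
gripper_width: 61.3
```

```bash
python3 - <<'E'
from h import *
stat();im=snap("wrist","w15");plan([552.9,155.8,65],-0,2);snap("side","s15")
E
```

```text
t 12.35 p [551.3 155.5  64.2] yang 9.53 z [-0.043 -0.022 -0.999] F [-0.4  0.5  0.1] T [ 0.03 -0.05 -0.  ] w 61.3 j [ 0.555  0.49  -0.29  -0.006 -0.839  2.757]
[-0.0, 0.0007, -0.0002, 0.0, -0.0, 0.0007, -0.0002, 0.0]
```

View pics/w15.png

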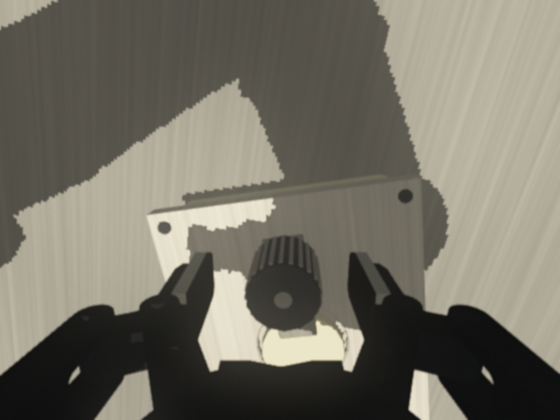

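arm_command(commands=[0, 0.001, -0.001, 0, 0, 0, 0, 0, 0, 0, 0, 0, 0, 0, 0, 0, 0, 0, 0, 0], jaw=0.2)

```text
clock: 12.95
position: [553.1, 156.2, 67.7]
ee_rot: [0.646, 0.763, -0.02, -0.009]
contact_force: [-1.0, -0.7, -0.4]
gripper_width: 28.2
```

```bash
python3 - <<'E'
from h import *
stat();im=snap("wrist","w16")
E
```

```text
t 12.95 p [553.1 156.2  67.7] yang 9.52 z [-0.04  -0.02  -0.999] F [-1.  -0.7 -0.4] T [-0.03 -0.15  0.02] w 28.2 j [ 0.554  0.487 -0.285 -0.006 -0.844  2.758]
```

View pics/w16.png

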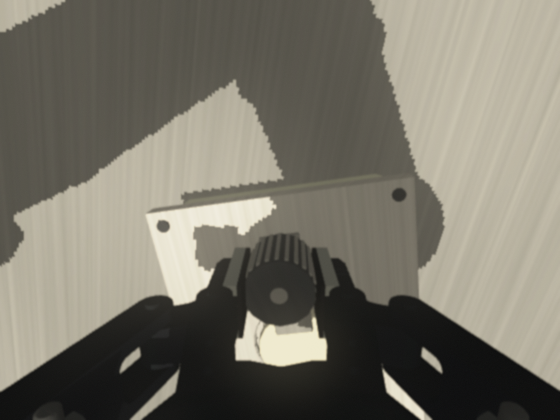

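arm_command(commands=[0, 0, 0.0002, 8.5, 0, 0, 0.0002, 8.5, 0, 0, 0.0002, 8.5, 0, 0, 0.0002, 8.5, 0, 0, 0.0002, 8.5])

```text
clock: 13.5
position: [553.2, 156.4, 66.5]
ee_rot: [0.881, 0.472, -0.022, -0.001]
contact_force: [-1.5, -0.3, -0.1]
gripper_width: 28.4
```

```bash
python3 - <<'E'
from h import *
stat()
E
```

```text
t 13.5 p [553.2 156.4  66.5] yang -33.71 z [-0.04  -0.019 -0.999] F [-1.5 -0.3 -0.1] T [0.23 0.13 0.06] w 28.4 j [ 0.555  0.488 -0.286 -0.007 -0.841  2.004]
```

arm_command(commands=[0, 0, 0.0002, 8.5, 0, 0, 0.0002, 8.5, 0, 0, 0.0002, 8.5, 0, 0, 0.0002, 8.5, 0, 0, 0.0002, 8.5])

```text
clock: 14.0
position: [553.4, 156.8, 65.4]
ee_rot: [0.993, 0.116, -0.02, 0.006]
contact_force: [-0.3, -1.4, -0.5]
gripper_width: 28.3
```

arm_command(commands=[0, 0, 0.0002, 8.5, 0, 0, 0.0002, 8.5, 0, 0, 0.0002, 8.5, 0, 0, 0.0002, 8.5, 0, 0, 0.0002, 8.5])

```text
clock: 14.5
position: [554.1, 156.8, 64.2]
ee_rot: [0.966, -0.256, -0.016, 0.011]
contact_force: [-1.4, -2.7, -1.0]
gripper_width: 28.4
```

```bash
python3 - <<'E'
from h import *
stat()
E
```

```text
t 14.5 p [554.1 156.8  64.2] yang -119.65 z [-0.036 -0.012 -0.999] F [-1.4 -2.7 -1. ] T [ 0.36 -0.22  0.06] w 28.4 j [ 0.552  0.49  -0.288 -0.012 -0.83   0.509]
```

arm_command(commands=[0, 0, 0.0002, 8.5, 0, 0, 0.0002, 8.5, 0, 0, 0.0002, 8.5, 0, 0, 0.0002, 8.5, 0, 0, 0.0002, 8.5])

```text
clock: 15.0
position: [554.5, 156.2, 63.1]
ee_rot: [0.806, -0.592, -0.011, 0.013]
contact_force: [-3.5, -1.8, -0.4]
gripper_width: 28.4
```

arm_command(commands=[0, 0, 0.0002, 8.5, 0, 0, 0.0002, 8.5, 0, 0, 0.0002, 8.5, 0, 0, 0.0002, 8.5, 0, 0, 0.0002, 8.5])

```text
clock: 15.5
position: [554.2, 155.5, 62.0]
ee_rot: [-0.533, 0.846, 0.005, -0.015]
contact_force: [-3.6, -1.1, -1.2]
gripper_width: 28.4
```

```bash
python3 - <<'E'
from h import *
stat()
E
```

```text
t 15.5 p [554.2 155.5  62. ] yang 154.41 z [-0.031 -0.007 -1.   ] F [-3.6 -1.1 -1.2] T [-0.25 -0.3   0.07] w 28.4 j [ 0.549  0.49  -0.295 -0.014 -0.816 -0.986]
```

arm_command(commands=[0, 0, 0.0002, 8.5, 0, 0, 0.0002, 8.5, 0, 0, 0.0002, 8.5, 0, 0, 0.0002, 8.5, 0, 0, 0.0002, 8.5])

```text
clock: 16.0
position: [553.5, 155.3, 60.9]
ee_rot: [-0.186, 0.982, -0.001, -0.016]
contact_force: [-1.2, 0.9, -0.2]
gripper_width: 28.2
```

```bash
python3 - <<'E'
from h import *
stat()
E
```

```text
t 16.0 p [553.5 155.3  60.9] yang 111.47 z [-0.031 -0.008 -0.999] F [-1.2  0.9 -0.2] T [-0.29 -0.07  0.04] w 28.2 j [ 0.55   0.49  -0.298 -0.013 -0.813 -1.737]
```

arm_command(commands=[0, 0, 0.0002, 7, 0, 0, 0.0002, 7, 0, 0, 0.0002, 7, 0, 0, 0.0002, 7, 0, 0, 0.0002, 7])

```text
clock: 16.5
position: [553.1, 155.7, 59.9]
ee_rot: [0.129, 0.991, -0.007, -0.015]
contact_force: [-1.2, 1.5, -0.2]
gripper_width: 28.4
```

```bash
python3 - <<'E'
from h import *
stat()
E
```

```text
t 16.5 p [553.1 155.7  59.9] yang 75.13 z [-0.031 -0.009 -0.999] F [-1.2  1.5 -0.2] T [-0.11  0.04  0.03] w 28.4 j [ 0.552  0.492 -0.299 -0.011 -0.811 -2.374]
```

arm_command(commands=[0, 0, 0.0001, 5, 0, 0, 0.0001, 5, 0, 0, 0.0001, 5, 0, 0, 0.0001, 5, 0, 0, 0.0001, 5])

```text
clock: 17.0
position: [556.3, 153.7, 59.8]
ee_rot: [0.34, 0.94, -0.012, -0.009]
contact_force: [-0.8, -3.9, -2.1]
gripper_width: 28.2
```

```bash
python3 - <<'E'
from h import *
stat(); snap("wrist","w17"); stat()
E
```

```text
t 17.0 p [556.3 153.7  59.8] yang 50.27 z [-0.025 -0.016 -1.   ] F [-0.8 -3.9 -2.1] T [-0.87 -0.52  1.2 ] w 28.2 j [ 5.500e-01  4.940e-01 -3.000e-01  1.000e-03 -8.070e-01 -2.815e+00]
t 17.05 p [556.7 153.4  59.8] yang 50.07 z [-0.024 -0.016 -1.   ] F [ 3.8 -6.4 -2.1] T [-1.8  -1.48  0.63] w 28.2 j [ 5.500e-01  4.940e-01 -3.000e-01  2.000e-03 -8.060e-01 -2.819e+00]
```

View pics/w17.png

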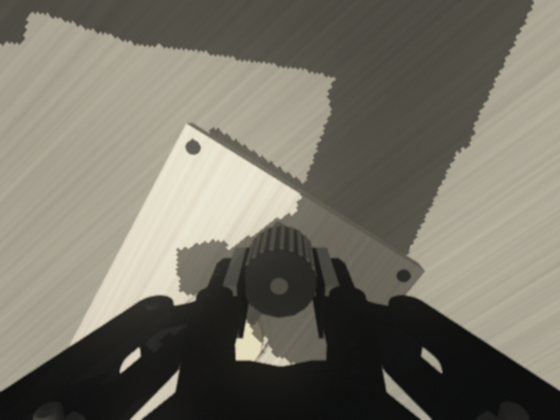

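arm_command(commands=[0, 0, 0, 0, 0, 0, 0, 0, 0, 0, 0, 0, 0, 0, 0, 0, 0, 0, 0, 0], jaw=0.7)

```text
clock: 17.55
position: [557.6, 153.9, 60.2]
ee_rot: [0.341, 0.94, -0.011, -0.008]
contact_force: [0.5, -0.6, 0.6]
gripper_width: 59.2
```

```bash
python3 - <<'E'
from h import *
stat()
E
```

```text
t 17.55 p [557.6 153.9  60.2] yang 50.07 z [-0.023 -0.015 -1.   ] F [ 0.5 -0.6  0.6] T [ 0.01 -0.07 -0.03] w 59.2 j [ 5.500e-01  4.940e-01 -2.990e-01  2.000e-03 -8.060e-01 -2.819e+00]
```

arm_command(commands=[0, 0, -0.015, 0, 0, 0, -0.015, 0, 0, 0, -0.02, 0, 0, 0, -0.02, -8, 0, 0, -0.01, -8])

```text
clock: 18.05
position: [558.0, 155.3, 141.0]
ee_rot: [0.203, 0.979, -0.011, -0.012]
contact_force: [0.6, 0.4, -0.1]
gripper_width: 59.7
```

arm_command(commands=[0, 0, -0.002, -8.5, 0, 0, -0.002, -8.5, 0, 0, -0.002, -8.5, 0, 0, -0.002, -8.5, 0, 0, -0.002, -8.5])

```text
clock: 18.55
position: [559.0, 156.9, 154.5]
ee_rot: [-0.17, 0.985, -0.005, -0.012]
contact_force: [-0.2, -0.3, 0.1]
gripper_width: 59.8
```

arm_command(commands=[0, 0, -0.002, -8.5, 0, 0, -0.002, -8.5, 0, 0, -0.002, -8.5, 0, 0, -0.002, -8.5, 0, 0, -0.002, -8.5])

```text
clock: 19.05
position: [558.7, 157.9, 165.3]
ee_rot: [-0.519, 0.855, 0.0, -0.013]
contact_force: [-0.8, 0.3, 0.5]
gripper_width: 59.6
```

```bash
python3 - <<'E'
from h import *
stat();plan([569,88,140],-43,5)
E
```

```text
t 19.05 p [558.7 157.9 165.3] yang 152.56 z [-0.023 -0.013 -1.   ] F [-0.8  0.3  0.5] T [ 0.02 -0.06  0.02] w 59.6 j [ 5.540e-01  3.770e-01 -1.800e-01 -1.000e-03 -1.040e+00 -1.032e+00]
[0.0113, -0.0083, 0.0052, -8.6, 0.0125, -0.0066, 0.0052, -8.6, 0.0133, -0.0046, 0.0052, -8.6, 0.0138, -0.0026, 0.0052, -8.6, 0.0141, -0.0005, 0.0052, -8.6]
```

arm_command(commands=[0.011, -0.0083, 0.003, -8.5, 0.0125, -0.0066, 0.003, -8.5, 0.013, -0.0046, 0.003, -8.5, 0.014, -0.0026, 0.003, -8.5, 0.014, -0.0005, 0.003, -8.5])

```text
clock: 19.55
position: [569.9, 89.3, 151.8]
ee_rot: [0.796, -0.605, -0.005, 0.01]
contact_force: [-0.0, 0.8, 0.2]
gripper_width: 59.7
```

```bash
python3 - <<'E'
from h import *
arm.get_image("top");arm.get_image("top");arm.get_image("top")
im=snap("wrist","w18");stat()
for t in("disc_center","knob_grip","pocket"): place("wrist",t)
im=snap("side","s18");place("side","knob_grip");place("side","disc_center")
cv2.imwrite("pics/s18z.png",cv2.resize(im[140:260,230:390,::-1],None,fx=4,fy=4,interpolation=cv2.INTER_CUBIC))
E
```

```text
t 19.75 p [569.9  89.8 151.9] yang -165.01 z [-0.02  -0.011 -1.   ] F [ 0.   0.3 -0.8] T [ 0.06 -0.05 -0.02] w 59.8 j [ 0.438  0.382 -0.21   0.002 -1.001 -0.177]
wrist disc_center 0.62 [570.3  97.3  48.2]
wrist knob_grip 0.73 [551.2 156.1  80.3]
side knob_grip 0.63 [554.1 159.8  76.6]
side knob_grip 0.62 [569.2  93.   46.8]
side disc_center 0.46 [570.9  92.2  47.5]
```

View pics/w18.png

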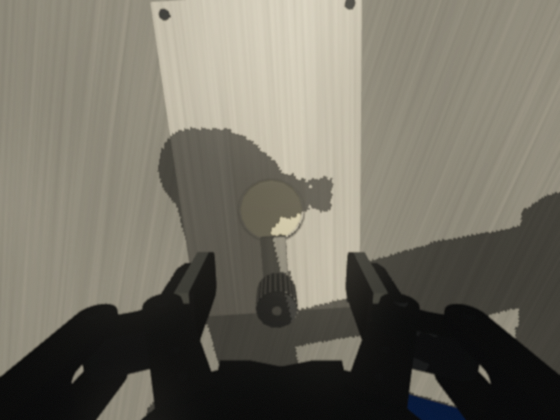

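View pics/s18z.png

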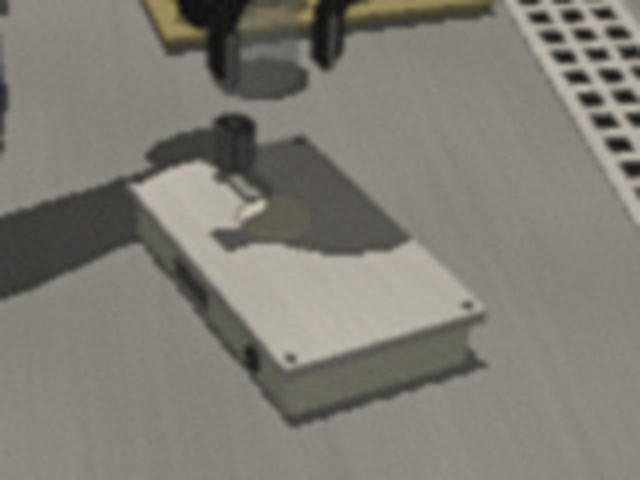

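```bash
python3 - <<'E'
from h import *
arm.get_image("top")
for t in ("bottle_mid","block_mid","tips_mid"): place("top",t,1)
print(arm.job_done())
E
```

```text
top block_mid 0.63 [ 574.7 -391.8   23.7]
the job is handed in; nothing more can be done
None
```

The disc is in the pocket and the thumbscrew is screwed down to its stop. I handed the job in at about 20 s of the 61 s allowed.

**Disc:** I gripped it across the lamp's x and slid it along the plate. It first went 2–4 mm too far, so I pulled it back and centred it on the pocket rim, then let go. The wrist picture then showed the rim all round the disc. The network put the disc centre at 44.4 mm before screwing and 47–48 mm after, against 45 mm for a seated disc. That spread is within the network's 4 mm error.

**Thumbscrew:** I turned it clockwise in one grip, with no regrip needed. It had turned 5.1 rad at about 0.05 N m when the torque rose to 1.2 N m and the tool stopped going down, about 7.9 mm below where it started. I take that as the stop, and the fingers may have slipped slightly on the knob there.

**Last checks:**
- **Knob height:** the side camera gave 76.6 mm and the wrist camera 80.3 mm, where fully down is 75.7 mm. They disagree by nearly 4 mm; I trust the torque stop and the side view more.
- **Clip:** both pictures show it low over the disc's edge.
- **Gripper:** it was open and clear, about 150 mm above the work surface, at hand-in.
- **Bystanders:** the block is where it was, within the measuring error. The network found neither the bottle nor the tip box in the last top picture, probably because the arm hid them, so I did not confirm those two. The arm's path stayed well clear of both.

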